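Refit the lever pin of a hand espresso maker

ROBOT

A 6-joint arm with a two-finger parallel gripper is mounted at the origin on a cart in front of the work surface, level with it; the furniture and walls round the work are solid. World frame = base frame: x ahead of the robot, y to its left, z up, the work surface at z = 0. Lengths are in m, angles in rad, forces in N, time in s.
With the tool pointing down it reaches from about 0.35 to 0.975 m from the base axis. Payload 7.1 kg.
Tool frame: the origin (TCP) lies midway between the tips of the shut fingers; the grasp point (between the pads) lies 19 mm behind it; z points along the fingers, y is the line along which they close (so a half turn about z gives the same grasp; the last joint's range is limited). The gripper opens to 88 mm and grips with 3 to 60 N. Pads are 20 mm wide; open, the fingers measure 115 mm over their backs; the gripper's body (75 mm by 178 mm) begins 61 mm behind the grasp point.
Start: joints at [-0.019, 0.423, 1.63, -0, 1.089, -0.019], TCP at [0.625, 0, 0.223] pointing down, gripper open.
Joint ranges: [-3, 3], [-0.9, 2.11], [0.09, 2.58], [-1.31, 4.45], [0.11, 2.69], [-2.54, 2.54]. Speed limits (rad/s): [2.39, 2.39, 3.01, 3.14, 3.14, 3.14].

INTERFACE

Orientations are given as a unit quaternion [w, x, y, z].
In Python, from station import move_pose, movel, movej, command_gripper, wait, inverse_kinematics, read_camera, camera_info, MotionError, job_done, get_time, get_joint_pos, get_qvel, get_effort, get_tcp_pos, get_ee_rot, get_ft_force, get_ft_torque, get_grip_width, get_finger_force gives the robot as it stands. Calls block until the motion is done:
- move_pose(position, orientation): joint-space move of the TCP to a pose.
- movel(position, frame=None, v=0.15, until_force=None): straight line of the TCP; frame=None keeps the orientation; v is the mean speed in m/s. With until_force (N) it stops when the force on the tool has changed by that much, and returns True; else False.
- movej(angles): joint-space move.
- command_gripper(opening): opening from 0.0 (shut) to 1.0 (fully open); the grip force is fixed at half the most; returns when the fingers have stopped.
- wait(seconds).
- inverse_kinematics(position, orientation): joint angles nearest the present ones, or None.
- read_camera(name): name is "scene" or "side" or "wrist"; returns the picture (384x512x3 uint8, red, green, blue); there is no depth.
- camera_info(name): a dict with "intrinsics" (3x3 intrinsics, pixels), "dist" ([k1, k2, p1, p2, k3] as OpenCV has them; the pictures are not rectified), "T" (4x4, takes a point from camera to world coordinates); the wrist camera has in their place "tool_from_camera" (4x4, takes a point from camera to tool coordinates, whose origin is the TCP and whose axes are the flange's). Camera axes: x right, y up, looking along -z (the intrinsics and any distortion apply to the point x, -y, -z); pixel columns grow to the right and rows downward; lengths in m; the calibration is good to about 2 mm. A picture is of the moment at which its call begins: read the wrist's pose just before it. camera_info takes no time and is no camera call.
A pose or a line that the arm cannot do raises MotionError and nothing moves.
- job_done(): hands the job in; it is judged then, once.
Readings, each from a call of its own:
- get_time(): time.
- get_joint_pos(): joint angles.
- get_qvel(): joint speeds.
- get_effort(): joint torques, N m.
- get_tcp_pos(): TCP position.
- get_ee_rot(): TCP orientation.
- get_ft_force(): force on the tool from outside, world axes, zero at the start.
- get_ft_torque(): the same for the moment, N m.
- get_grip_width(): opening from 0.0 (shut) to 1.0 (fully open).
- get_finger_force(): force on a finger pad.
Only numpy, scipy, OpenCV 4.12 (cv2) and the standard library are available. Lean on these libraries where they do the work, as an engineer would, in place of code of your own. Each camera call takes 0.05 s, during which the arm holds its last target. There are 200 camera calls.

TASK

The hand-lever espresso maker on the hob is going back together after washing. First push its piston head all the way down to the stop, to seat the seal, and let it spring back up; then take the loose hinge pin, the steel rod with a wooden grip, and thread it through one bushing, the lever's eye and the other bushing, until the clip groove near its tip stands clear of the far bushing. Finish holding the pin there, steadily and without leaning hard on it, so that a colleague can fit the spring clip; do not let go, and leave the mug, canister, jar and carton where they are.

Things in the scene. Friction and masses are not known exactly. Their poses are not given: they have to be found in the camera images.
- maker: Hand espresso maker, fixed, steel: base plate 200 x 116 mm, on feet, top of the plate 16 mm up; two upright cheek plates at the back, a brewing cylinder at the front, the lever tipped back 45 degrees (away from the piston) between the cheeks up to 0.32 m high. Origin: centre of its underside on the hob. x points from the front (piston) to the back (hinge), y to its left, z up. Only yaw differs from the world frame.
- hinge_axis (a point): Middle of the lever's hinge axis, inside the lever's eye, half-way between the bushings, 185 mm above the hob and 50 mm behind the maker's origin; axes as the maker's, the hinge axis is its y. The eye is a tube from y = -15 to 15 mm, 27 mm outside, 15 mm bore.
- bushing_left (a point): Centre of the outer face of the left bushing, 35 mm to the left (+y) of hinge_axis. Both bushings are plain steel tubes along the hinge axis, 16 mm long, 30 mm outside, 12.6 mm bore, in the tops of the cheek plates; bushings and eye are in line and fixed. The pin may enter from either side.
- bushing_right (a point): Centre of the outer face of the right bushing, 35 mm to the right (-y) of hinge_axis; 70 mm from outer face to outer face.
- piston (a joint): Travel of the piston: 0 up, 0.022 m down at its stop, where the black head's underside meets the collar on the cylinder. A spring pushes it back up; it takes about 2 N to start and 8 N at the stop.
- piston_top (a point): Centre of the flat top of the piston head, a black mushroom knob 40 mm across; 105 mm in front of the hinge axis and 167 mm above the hob when up. Pressed straight down.
- pin_grip (a point): Centre of the wooden grip of the loose hinge pin (0.11 kg, balanced within the grip), 10 mm above the hob as it lies. The grip is a bar 60 mm long with a square section of 20 x 20 mm; x points along the pin from the grip to the tip. The grip ends at x = 30 mm, where the steel rod starts: round, 10 mm across, in line with the grip's centre.
- pin_tip (a point): Free end of the rod, on its axis, 132 mm from the centre of the grip; the rod is 102 mm long from grip to end. The last 11 mm taper to 3.6 mm across. The clip groove, 3 mm wide, lies 16 mm from this end: it is clear when the end stands 20 mm or more out of the far bushing.
- pin: The whole hinge pin. Origin: under the centre of its grip, at the bottom face; axes as pin_grip's.
- mug: Bystander: mug, 101 mm tall. Origin at its underside.
- canister: Bystander: round green canister with a wooden lid, 87 mm across, 120 mm tall. Origin at its underside.
- honey_jar: Bystander: honey jar with a white lid, 64 mm across, 97 mm tall. Origin at its underside.
- sugar_carton: Bystander: small white carton, 60 x 45 x 86 mm. Origin at its underside.

How it is judged:
On the way, in this order (a step that is already met when the one before it is completed fails the run):
1. The piston head is pressed down to its stop (value of joint piston above 0.0205 m), for 0.1 s.
2. The piston has sprung back up (value of joint piston below 0.004 m), for 0.1 s.
3. The tip of the pin has passed the first bushing and is between the two (x of pin_tip in the frame of hinge_axis between -0.005 and 0.005 m and z of pin_tip in the frame of hinge_axis between -0.005 and 0.005 m and y of pin_tip in the frame of hinge_axis between -0.018 and 0.018 m), for 0.05 s.
4. The pin spans both bushings (x of pin_tip in the frame of hinge_axis between -0.005 and 0.005 m and z of pin_tip in the frame of hinge_axis between -0.005 and 0.005 m and x of pin_grip in the frame of hinge_axis between -0.007 and 0.007 m and z of pin_grip in the frame of hinge_axis between -0.007 and 0.007 m and ((y of pin_tip in the frame of hinge_axis above 0.055 m and y of pin_grip in the frame of hinge_axis below -0.05 m) or (y of pin_tip in the frame of hinge_axis below -0.055 m and y of pin_grip in the frame of hinge_axis above 0.05 m)) and angle between the x axis of pin_grip and the y axis of hinge_axis, either way round below 0.08 rad), for 0.2 s.
At the end, for the whole second after the job is handed in: The fingers hold the still pin (over 1.5 N, under 20 mm/s) across both bushings: tip 20 mm or more out of the far one, tip within 5 mm and grip within 7 mm of the hinge axis and 0.08 rad in line, pressing on the maker with under 25 N; the piston is up (within 4 mm) (all of step 4 and contact force between the fingers and pin above 1.5 N and contact force between pin and maker below 25 N and value of joint piston below 0.004 m and linear speed of pin below 0.02 m/s and height (world z) of pin_grip above 0.17 m); the arm keeps its last pose, push and grip.
It fails at once if the mug is shoved more than 40 mm or tipped over (distance of mug from where it was at the start of the episode above 0.04 m or angle between mug's own z axis and vertical above 0.5 rad).
It fails at once if the canister is shoved more than 40 mm or tipped over (distance of canister from where it was at the start of the episode above 0.04 m or angle between canister's own z axis and vertical above 0.5 rad).
It fails at once if the honey jar is shoved more than 40 mm or tipped over (distance of honey_jar from where it was at the start of the episode above 0.04 m or angle between honey_jar's own z axis and vertical above 0.5 rad).
It fails at once if the small carton is shoved more than 40 mm or tipped over (distance of sugar_carton from where it was at the start of the episode above 0.04 m or angle between sugar_carton's own z axis and vertical above 0.5 rad).
It also fails if it takes over 58 s, if anything falls off the work surface, if the arm or the gripper's body presses on something with over 40 N, if the wrist force passes 120 N, or if a joint passes its speed limit or range.

## Working session

There is one attempt and no reset: what is moved stays moved. The work goes in short steps, each a Python script; the robot and the scene stay as the last script left them, time stands still between calls to the robot, and variables do not carry over. Pictures are saved under pics/ and viewed, at most 10 in all, crops included, and the job is handed in when it is done.

```bash
mkdir -p pics; python3 - <<'E'
from station import *
import cv2,numpy as np
for n in["scene","side","wrist"]:
    im=read_camera(n)[:,:,::-1]; cv2.imwrite(f"pics/{n}0.png",im)
    print(n,camera_info(n))
a=cv2.imread("pics/scene0.png");cv2.imwrite("pics/scene0b.png",cv2.resize(a,(800,600),interpolation=cv2.INTER_CUBIC))
a=cv2.imread("pics/side0.png");cv2.imwrite("pics/side0b.png",cv2.resize(a,(800,600),interpolation=cv2.INTER_CUBIC))
print(get_time(),get_ee_rot())
E
```

```text
scene {'intrinsics': array([[455.68651825,   0.        , 254.45011103],
       [  0.        , 455.68651825, 193.08269935],
       [  0.        ,   0.        ,   1.        ]]), 'dist': array([-0.02194583,  0.        ,  0.        ,  0.        ,  0.        ]), 'T': array([[ 0.77232862,  0.30166175, -0.55902477, -0.19414575],
       [-0.63476827,  0.33320879, -0.69716651, -0.87995365],
       [-0.0240365 ,  0.89329284,  0.44883199,  0.71717042],
       [ 0.        ,  0.        ,  0.        ,  1.        ]])}
side {'intrinsics': array([[487.99877664,   0.        , 257.12402927],
       [  0.        , 487.99877664, 194.65167413],
       [  0.        ,   0.        ,   1.        ]]), 'dist': array([0.00861342, 0.        , 0.        , 0.        , 0.        ]), 'T': array([[ 0.95739185,  0.16687246, -0.23569988,  0.28384096],
       [-0.28873398,  0.569464  , -0.76963851, -0.86911445],
       [ 0.00579112,  0.8049002 ,  0.59338194,  0.82547166],
       [ 0.        ,  0.        ,  0.        ,  1.        ]])}
wrist {'intrinsics': array([[287.20252547,   0.        , 257.43867188],
       [  0.        , 287.20252547, 192.01696067],
       [  0.        ,   0.        ,   1.        ]]), 'dist': array([-0.07092012,  0.        ,  0.        ,  0.        ,  0.        ]), 'tool_from_camera': array([[-3.19964302e-04,  9.66568499e-01,  2.56408337e-01,
         7.02039064e-02],
       [ 9.99999624e-01,  1.02672272e-04,  8.60831600e-04,
        -8.61201943e-05],
       [ 8.05726680e-04,  2.56408516e-01, -9.66568168e-01,
        -1.61311043e-01],
       [ 0.00000000e+00,  0.00000000e+00,  0.00000000e+00,
         1.00000000e+00]])}
0.15 [-4.41710049e-04  7.07108408e-01  7.07104895e-01 -4.14371677e-04]
```

View pics/scene0b.png

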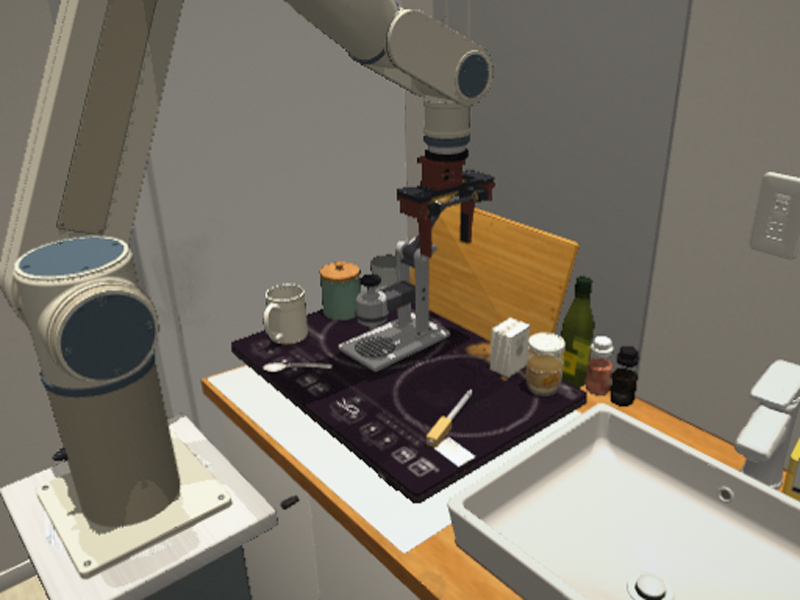

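View pics/side0b.png

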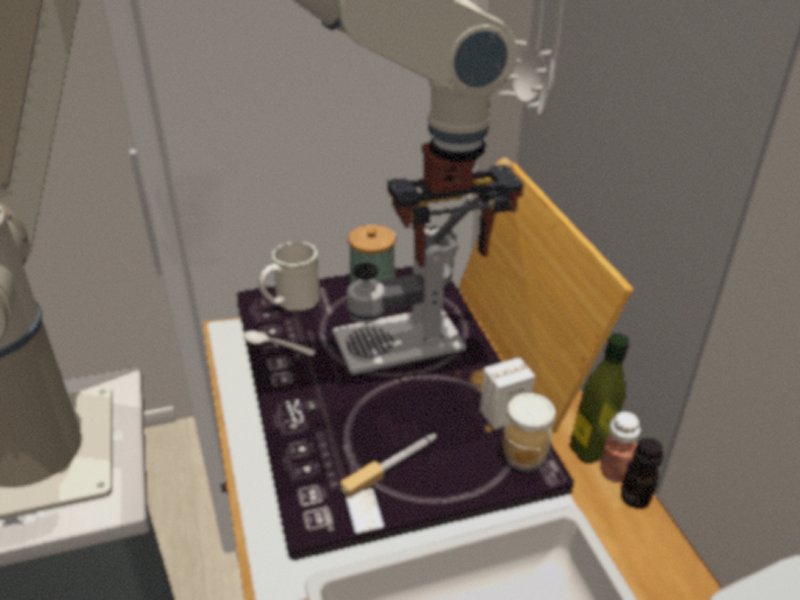

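Scene: the maker is at about (400,320) with its piston facing the robot. The pin is at about (450,415), the mug and canister are to the left of the maker, and the carton and jar are at about (510,350) and (545,365). Next I'll check the wrist view.

```bash
cat > h.py <<'E'
from station import *
import cv2,numpy as np
from scipy.spatial.transform import Rotation as R
F=np.diag([1,-1,-1.])
def camT(n):
    i=camera_info(n)
    if n!="wrist": return i["T"]
    q=get_ee_rot();T=np.eye(4);T[:3,:3]=R.from_quat(np.roll(q,-1)).as_matrix();T[:3,3]=get_tcp_pos()
    return T@i["tool_from_camera"]
def ray(n,uv,T):
    i=camera_info(n);p=cv2.undistortPoints(np.array([[uv]],float),i["intrinsics"],i["dist"])[0,0]
    return T[:3,3],T[:3,:3]@F@np.array([p[0],p[1],1])
def onz(n,uv,T,z):
    o,d=ray(n,uv,T);return o+d*(z-o[2])/d[2]
def proj(n,P,T):
    i=camera_info(n);P=np.atleast_2d(P).astype(float);c=(P-T[:3,3])@T[:3,:3]@F
    return cv2.projectPoints(c,np.zeros(3),np.zeros(3),i["intrinsics"],i["dist"])[0][:,0]
def snap(n,name):
    T=camT(n);im=read_camera(n)[:,:,::-1].copy();cv2.imwrite(f"pics/{name}.png",im);np.save(f"pics/{name}.npy",T);return T,im
E
python3 - <<'E'
from h import *
T,im=snap("wrist","w1")
sc=camT("scene");sd=camT("side")
s=800/512
print("pin tip",onz("scene",(470/s,392/s),sc,.01),onz("side",(434/s,437/s),sd,.01))
print("pin grip",onz("scene",(439/s,430/s),sc,.01),onz("side",(362/s,477/s),sd,.01))
print("piston",onz("scene",(369/s,282/s),sc,.167),onz("side",(365/s,271/s),sd,.167))
for n,a,b in(("mug",(285,340),(297,305)),("can",(341,315),(372,285)),("jar",(544,390),(526,468)),("carton",(508,372),(508,425))):
    print(n,onz("scene",np.array(a)/s,sc,0),onz("side",np.array(b)/s,sd,0))
cv2.imwrite("pics/w1b.png",cv2.resize(im,(800,600),interpolation=cv2.INTER_CUBIC))
E
```

```text
pin tip [ 0.55648119 -0.14068247  0.01      ] [ 0.55862108 -0.13716032  0.01      ]
pin grip [ 0.44159688 -0.18576104  0.01      ] [ 0.43934818 -0.18017517  0.01      ]
piston [0.50320983 0.07157336 0.167     ] [0.51579924 0.08358091 0.167     ]
mug [0.41754595 0.25393828 0.        ] [0.42810788 0.25262413 0.        ]
can [0.5669322  0.26688801 0.        ] [0.57540179 0.27566534 0.        ]
jar [ 0.67018457 -0.21311228  0.        ] [ 0.66757824 -0.22159121  0.        ]
carton [ 0.6665584  -0.12978373  0.        ] [ 6.76581397e-01 -1.36388644e-01  1.11022302e-16]
```

View pics/w1b.png

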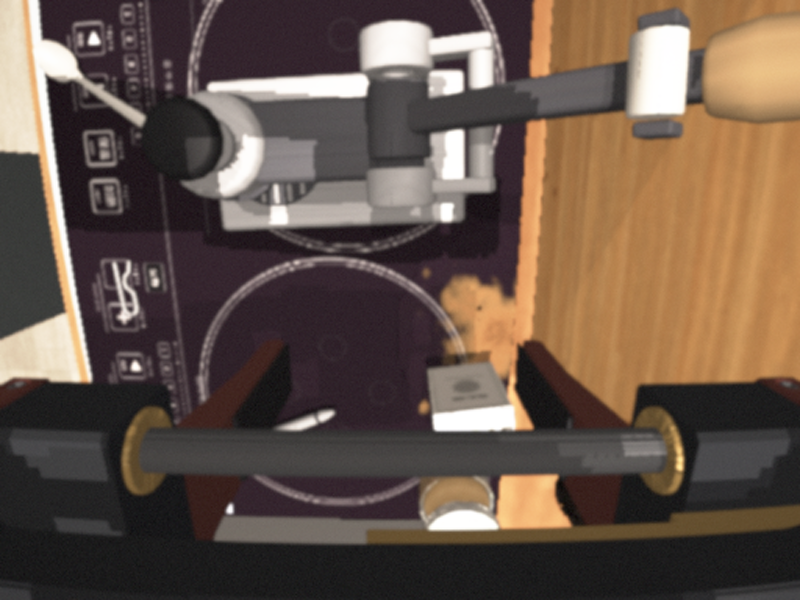

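Wrist view: the piston top is centred at about (182,138). The outer top edges of the bushings are at about (400,206) on the right and (395,22) on the left. The plate corners are at about (222,230) and (465,222). I'll fit the maker pose, press the piston, then look again.

```bash
cat > fit.py <<'E'
from h import *
from scipy.optimize import least_squares
def fit(obs):  # obs: list (cam,T,uv512,Pmaker)
    def w(p,P):
        c,s=np.cos(p[2]),np.sin(p[2]);return np.array([p[0]+c*P[0]-s*P[1],p[1]+s*P[0]+c*P[1],P[2]])
    f=lambda p:np.concatenate([proj(n,w(p,P),T)[0]-uv for n,T,uv,P in obs])
    r=least_squares(f,[.57,.08,0],loss="soft_l1");return r.x,f(r.x).reshape(-1,2),w
E
python3 - <<'E'
from fit import *
T=np.load("pics/w1.npy");s=800/512
ob=[((182,138),(-.055,0,.167)),((400,206),(.05,-.035,.2)),((395,22),(.05,.035,.2)),((222,230),(-.1,-.058,.016)),((465,222),(.1,-.058,.016))]
p,r,w=fit([("wrist",T,np.array(a)/s,b) for a,b in ob]);print(p,r.round(1).tolist())
x=w(p,(-.055,0,.167));print(x)
command_gripper(0.0)
q=get_ee_rot()
move_pose([x[0],x[1],.20],q)
print(movel([x[0],x[1],.140],v=.03,until_force=16),get_tcp_pos(),get_ft_force())
wait(.3);print(get_tcp_pos(),get_ft_force())
movel([x[0],x[1],.21],v=.12)
print(get_tcp_pos(),get_ft_force(),get_time())
movel([x[0]+.05,x[1]-.10,.27],v=.25)
T,im=snap("wrist","w2");print(get_time())
cv2.imwrite("pics/w2b.png",cv2.resize(im,(800,600),interpolation=cv2.INTER_CUBIC))
E
```

```text
[0.57293373 0.09305283 0.03104059] [[-4.4, -0.1], [1.0, 1.7], [0.3, -1.6], [-0.3, 0.4], [-0.2, 0.1]]
[0.51796023 0.09134588 0.167     ]
True [0.51796135 0.0913814  0.1450682 ] [-1.40935603 -0.38255681  7.6404168 ]
[0.51796219 0.09139835 0.14504978] [-2.79612104 -0.3029997   8.51032358]
[0.51749748 0.09125295 0.20917759] [-0.90354471  0.24546635 -0.67573839] 4.8167
5.525
```

View pics/w2b.png

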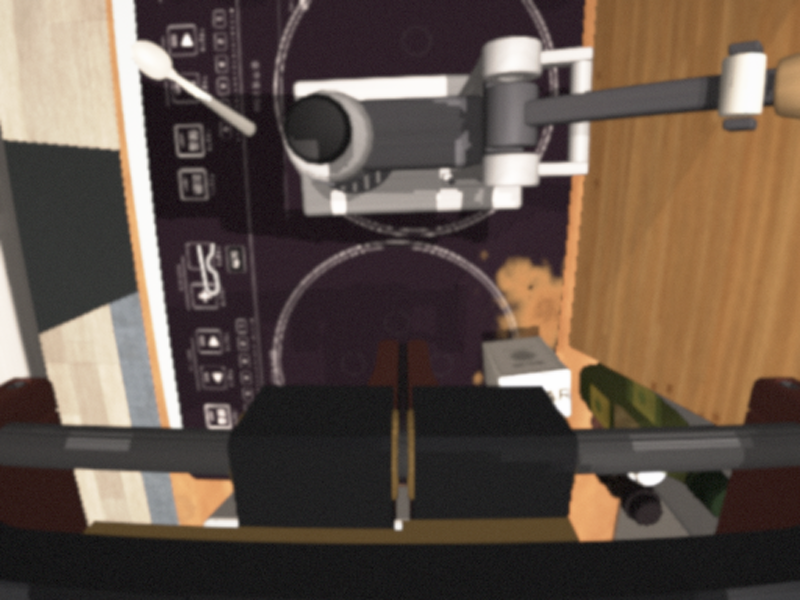

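The press bottomed out at 21.95 mm with 8.5 N. The w2 view shows the piston sprung back, at about (319,128), and the bushings at about (511,40) and (511,185). I'll zoom in to get the precise pose.

```bash
python3 - <<'E'
import cv2
a=cv2.imread("pics/w2.png")[16:146,176:376];cv2.imwrite("pics/w2c.png",cv2.resize(a,None,fx=4,fy=4,interpolation=cv2.INTER_CUBIC))
E
```

```text
(no output)
```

View pics/w2c.png

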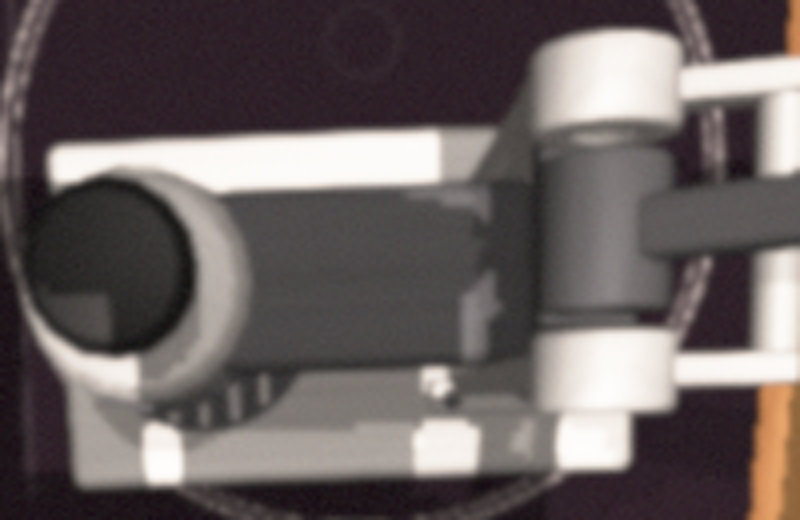

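Crop readings: the piston top spans u 27–193 and v 178–355. The left bushing spans u 536–683 with its top at v 30, and the right bushing u 536–676 with its bottom at v 410. Plate corners are at (75,487), (632,468) and (48,145).

```bash
cat > mk.py <<'E'
from fit import *
a=np.linspace(0,2*np.pi,72)
def cyl(y0,y1): return np.concatenate([np.c_[.05+.015*np.cos(a),0*a+y,.185+.015*np.sin(a)] for y in(y0,y1)])
top=np.c_[-.055+.02*np.cos(a),.02*np.sin(a),0*a+.167]
plate=np.array([[-.1,-.058,.016],[.1,-.058,.016],[-.1,.058,.016]])
def W(p,P):
    c,s=np.cos(p[2]),np.sin(p[2]);return np.c_[p[0]+c*P[:,0]-s*P[:,1],p[1]+s*P[:,0]+c*P[:,1],P[:,2]]
def pred(p,T):
    L=proj("wrist",W(p,cyl(.019,.035)),T);Rr=proj("wrist",W(p,cyl(-.035,-.019)),T);t=proj("wrist",W(p,top),T)
    return np.r_[L[:,0].min(),L[:,0].max(),L[:,1].min(),Rr[:,0].min(),Rr[:,0].max(),Rr[:,1].max(),
      t[:,0].min(),t[:,0].max(),t[:,1].min(),t[:,1].max(),proj("wrist",W(p,plate),T).ravel()]
E
python3 - <<'E'
from mk import *
def solve(T,o,mask,ext):
    f=lambda p:(pred(p,T)+(np.tile([p[3],p[4]],8)[ix] if 0 else 0)-o)[mask]
    r=least_squares(f,[.57,.09,.03],loss="soft_l1");print(r.x.round(4),f(r.x).round(1).tolist(),W(r.x,np.array([[.05,0,.185]])).round(4));
ox=lambda u:u/4+176
oy=lambda v:v/4+16
T=np.load("pics/w2.npy")
o=np.r_[ox(536),ox(683),oy(30),ox(536),ox(676),oy(410),ox(27),ox(193),oy(178),oy(355),ox(75),oy(487),ox(632),oy(468),ox(48),oy(145)]
solve(T,o,np.arange(16),0);solve(T,o,np.arange(10),0);solve(T,o,np.arange(6),0)
T=np.load("pics/w1.npy");s=800/512
o=np.r_[np.array([359,433,20,368,433,206,145,222,97,180,222,230,465,222,205,85])/s]
solve(T,o,np.arange(16),0);solve(T,o,np.arange(10),0);solve(T,o,np.arange(6),0)
E
```

```text
[0.5734 0.0931 0.0354] [-0.9, 1.3, -0.8, -0.8, 1.6, 1.1, -3.0, 1.1, -2.5, 1.1, -0.3, 0.6, 0.5, 0.3, -0.5, -0.3] [[0.6233 0.0948 0.185 ]]
[0.5733 0.0928 0.0377] [-1.1, 1.1, -0.6, -0.8, 1.5, 1.3, -3.0, 1.1, -2.0, 1.5] [[0.6233 0.0947 0.185 ]]
[0.5731 0.0931 0.0334] [-1.1, 1.1, -0.8, -1.2, 1.2, 1.1] [[0.6231 0.0948 0.185 ]]
[0.5734 0.0927 0.0387] [0.2, 1.1, -0.5, -0.9, 3.1, 1.9, -6.1, -2.7, -1.6, 1.9, 0.4, 1.2, 0.5, -0.2, -0.2, -1.6] [[0.6233 0.0947 0.185 ]]
[0.5736 0.0927 0.045 ] [0.2, 1.3, -1.0, -0.4, 3.7, 1.5, -5.7, -2.3, -1.0, 2.5] [[0.6236 0.0949 0.185 ]]
[0.5725 0.094  0.0183] [-0.0, 0.4, -0.9, -2.8, 0.8, 1.3] [[0.6225 0.0949 0.185 ]]
```

The fits agree: the hinge is at (0.6233, 0.0948) with yaw 0.035. Next is the pin.

```bash
cat >> h.py <<'E'
def ori(th):
    c,s=np.cos(th),np.sin(th);q=R.from_matrix(np.array([[c,s,0],[s,-c,0],[0,0,-1]])).as_quat();return np.roll(q,1)
E
python3 - <<'E'
from h import *
th=np.arctan2(.043,.117);d=np.array([np.cos(th),np.sin(th)])
g=np.array([.4405,-.183]);c=g-.04*d
command_gripper(1.0)
move_pose([c[0],c[1],.17],ori(th))
T,im=snap("wrist","w3");print(get_time(),get_joint_pos())
cv2.imwrite("pics/w3b.png",cv2.resize(im,(800,600),interpolation=cv2.INTER_CUBIC))
E
```

```text
8.0 [-4.79574660e-01  2.44245527e-01  2.04842765e+00  1.86326504e-04
  8.47330753e-01  7.36886080e-01]
```

View pics/w3b.png

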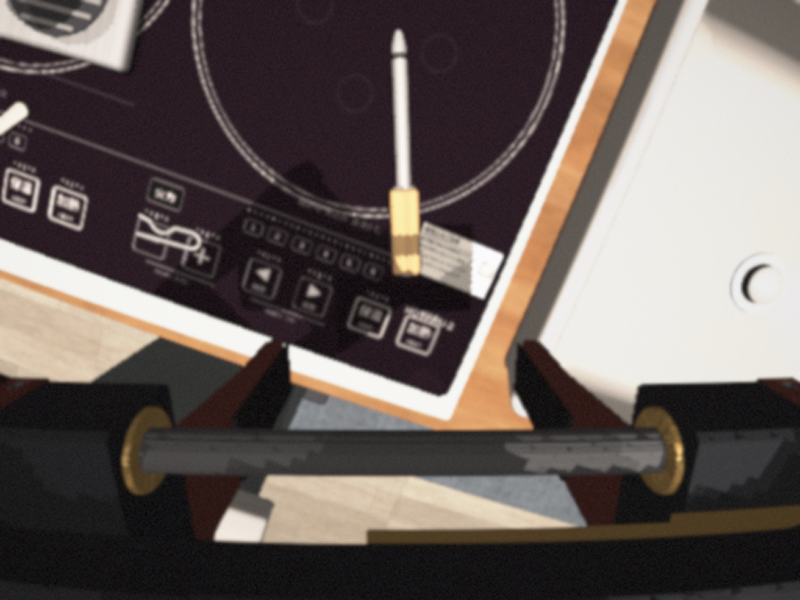

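w3: the pin's tip is at (397,30), the front edge of the grip is at (403,188), and its back edge is at about (406,275). I'll compute the pose and grasp it.

```bash
python3 - <<'E'
from h import *
T=np.load("pics/w3.npy");s=800/512
tip=onz("wrist",np.array((397,30))/s,T,.01);f=onz("wrist",np.array((403,188))/s,T,.02);b=onz("wrist",np.array((406,273))/s,T,.02)
print(tip,f,b,np.linalg.norm((tip-f)[:2]),np.linalg.norm((f-b)[:2]))
d=(tip-f)[:2]*.5+(tip-b)[:2]*.5;d/=np.linalg.norm(d);th=np.arctan2(d[1],d[0])
g=((f+b)[:2]/2+(tip[:2]-.132*d))/2;print(th,g,tip[:2]-.132*d,(f+b)[:2]/2)
move_pose([g[0],g[1],.06],ori(th))
movel([g[0],g[1],.004],v=.06,until_force=8);print(get_tcp_pos(),get_ft_force())
command_gripper(0.0);print(get_grip_width()*88,get_finger_force(),get_tcp_pos())
movel([g[0],g[1],.20],v=.15)
print(get_grip_width()*88,get_finger_force(),get_ft_force(),get_time())
np.save("g.npy",np.r_[g,th])
E
```

```text
[ 0.55978431 -0.13542643  0.01      ] [ 0.46553847 -0.17440453  0.02      ] [ 0.4112119  -0.19673502  0.02      ] 0.1019881008090386 0.058736927549090115
0.3916724975441107 [ 0.4380778 -0.1856926] [ 0.43778042 -0.18581542] [ 0.43837518 -0.18556978]
[ 0.4383017  -0.18578258  0.00418645] [-0.1474541  -0.08351728 -0.93101589]
20.03238221688603 29.999872148036957 [ 0.43811129 -0.18570862  0.00399755]
19.831575463843656 29.999635219573975 [-0.73830663 -0.11469187 -1.59034639] 12.125
```

Grasp is good: 20 mm width and 30 N. Moving to the pre-insertion pose to compare tip and bushing in the wrist view.

```bash
cat >> h.py <<'E'
H=np.array([.6233,.0948,.185]);yaw=.035
Y=np.array([-np.sin(yaw),np.cos(yaw),0]);X=np.array([np.cos(yaw),np.sin(yaw),0])
def tcp_for(ytip,dx=0,dz=0): return H+Y*(ytip-.132)+X*dx+np.array([0,0,-.006+dz])
E
python3 - <<'E'
from h import *
move_pose(tcp_for(-.055),ori(np.pi/2+yaw))
T,im=snap("wrist","w4");print(get_time(),get_tcp_pos(),tcp_for(-.055))
print("tip pred",proj("wrist",H+Y*-.055,T),"face",proj("wrist",H-Y*.035,T))
cv2.imwrite("pics/w4b.png",cv2.resize(im[0:300,130:385],None,fx=2.0*1,fy=2,interpolation=cv2.INTER_CUBIC))
snap("side","s4");_,b=snap("scene","c4")
print(proj("side",[H+Y*-.055,H-Y*.035],camT("side")),proj("scene",[H+Y*-.055,H-Y*.035],camT("scene")))
E
```

```text
13.0833 [ 0.62870157 -0.09261086  0.17850298] [ 0.62984366 -0.09208547  0.179     ]
tip pred [[259.38399276 -13.55417587]] face [[259.32611508 -57.65043251]]
[[282.6530055  169.8040573 ]
 [279.6479086  165.44786339]] [[275.47997563 166.43229729]
 [270.81042492 164.52528405]]
```

View pics/w4b.png

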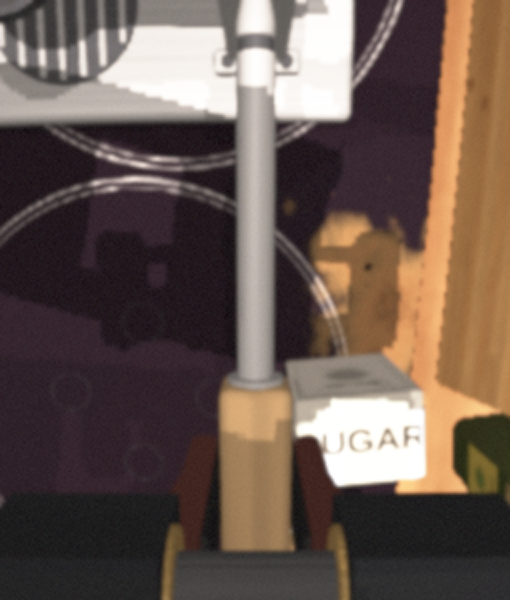

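w4: the rod is in line, with grip and tip columns at about 256 and 258 in the crop, matching the prediction. The tip itself is just out of frame, so I'll check height in the scene and side crops.

```bash
python3 - <<'E'
from h import *
a=cv2.imread("pics/s4.png")[140:210,240:330];b=cv2.imread("pics/c4.png")[135:205,235:325]
f=lambda x:cv2.resize(x,(396,308)if 0 else (396,308),interpolation=cv2.INTER_CUBIC)
cv2.imwrite("pics/sc4.png",np.hstack([f(a),f(b)]))
wait(.3);print(get_tcp_pos(),get_qvel().round(4) if hasattr(get_qvel(),'round') else 0)
E
```

```text
[ 0.62971963 -0.09244131  0.17928881] [ 0.0041  0.0031 -0.0019  0.0004  0.0014 -0.    ]
```

View pics/sc4.png

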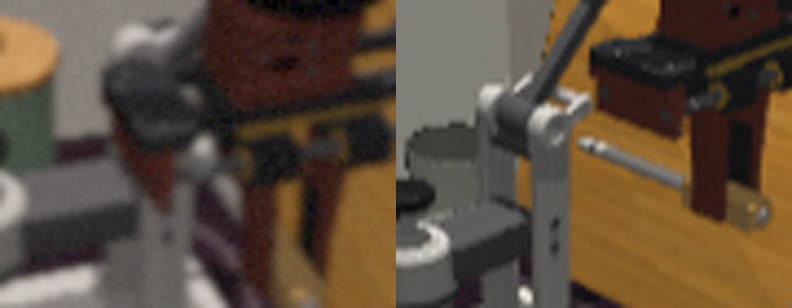

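The scene crop shows the rod's line running into the right bushing bore at about (555,130). I'll insert slowly under a force guard.

```bash
python3 - <<'E'
from h import *
f0=np.array(get_ft_force())
for y in(-.04,-.025,-.01,0.0):
    r=movel(tcp_for(y),v=.03,until_force=8);wait(.1)
    f=np.array(get_ft_force())-f0;t=np.array(get_tcp_pos());e=t-tcp_for(y)
    print(y,r,"F maker",(f@X).round(2),(f@Y).round(2),f[2].round(2),"err",(e*1e3).round(2),get_grip_width()*88)
    if r:break
print(get_time(),get_ft_torque())
snap("scene","c5")
E
```

```text
-0.04 False F maker 0.81 -2.19 0.16 err [ 0.02 -0.06 -0.01] 19.664523714209167
-0.025 False F maker 0.37 -1.13 -0.06 err [-0.01 -0.05  0.  ] 19.79061357349284
-0.01 False F maker 1.62 -2.07 0.0 err [ 0.02 -0.04  0.01] 19.54800915998573
0.0 False F maker 1.15 -1.88 -0.23 err [0.02 0.04 0.  ] 19.699154371518627
16.3167 [-0.06616716  0.017153    0.00617417]
```

```bash
python3 - <<'E'
from h import *
f0=np.array(get_ft_force())
for y in(.012,.022,.035,.05,.060):
    r=movel(tcp_for(y),v=.03,until_force=8);wait(.1)
    f=np.array(get_ft_force())-f0;t=np.array(get_tcp_pos());e=t-tcp_for(y)
    print(y,r,"F maker",(f@X).round(2),(f@Y).round(2),f[2].round(2),"err",(e*1e3).round(2),get_grip_width()*88)
    if r:break
wait(.3)
print(get_time(),get_ft_torque(),get_ft_force(),get_finger_force())
T,im=snap("wrist","w6")
print(proj("wrist",H+Y*.060,T),proj("wrist",H-Y*.042,T))
cv2.imwrite("pics/w6b.png",cv2.resize(im[0:300,130:385],None,fx=2,fy=2,interpolation=cv2.INTER_CUBIC))
a=snap("scene","c6")[1][115:205,215:335];cv2.imwrite("pics/c6b.png",cv2.resize(a,None,fx=5,fy=5,interpolation=cv2.INTER_CUBIC))
E
```

```text
0.012 False F maker -0.31 0.77 -0.8 err [-0.   -0.03 -0.01] 19.959679739600652
0.022 False F maker -0.97 -0.52 -0.02 err [0.02 0.03 0.01] 20.035250844909
0.035 False F maker -0.79 0.95 0.09 err [ 0.01 -0.04  0.02] 20.020834095709205
0.05 False F maker -0.96 -0.22 -0.49 err [-0.01 -0.04 -0.01] 19.86828446221993
0.06 False F maker -1.76 -0.6 -0.45 err [0.01 0.01 0.01] 19.819176348008
19.9167 [-0.01987654 -0.04135894 -0.02396538] [ 0.38232057  0.42752286 -0.90512181] 29.99971479177475
[[257.76184513 -12.76488701]] [[257.80111668 190.16077305]]
```

View pics/w6b.png

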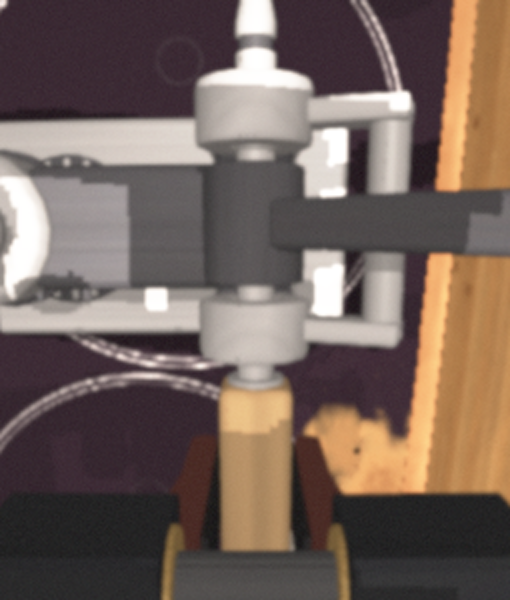

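The pin spans both bushings. The groove, at about (257,43), is clear of the far bushing's edge at row 70, and the grip end at about (256,383) is within 1 mm of the prediction. Forces are about 1 N, so I'm handing in.

```bash
python3 -c "
from station import *
print(job_done(),get_time(),get_finger_force())"
```

```text
the job is handed in; nothing more can be done
the job is handed in; nothing more can be done
```

I seated the piston and it sprang back, then threaded the pin through both bushings and the lever's eye. By my measurements its tip stands about 24 mm out of the far bushing, so the groove is clear. The job is handed in at about 20 s with the arm still gripping the pin at 30 N and only about 1 N of wrist force; no pass or fail verdict came back.

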